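# Load the bead shaker and hold its run plunger in the green

## Task

Take the two white grinding balls from the blue stand and put one into each of the shaker's two empty wells, leaving the ball that is already loaded in its well. Then push the yellow hold-to-run plunger down with the gripper until its pointer is in the green band of the gauge post, never down to its lower stop, and finish while still holding it there. Do not disturb the other things on the bench.

Things in the scene. Friction and masses are not known exactly. Their poses are not given: they have to be found in the camera images.
- ball_a_center (a point): Centre of a loose white ceramic grinding ball, diameter 20, 25 g or so. It starts on an end tee of the blue stand; its centre is then 32 above the bench, 8 above the tee's rim, with open space all round it above the stand's 8 thick base. At rest in a well its centre is 12 below the well's rim.
- ball_b_center (a point): Centre of a second, like ball, on the other end tee of the blue stand.
- ball_c_center (a point): Centre of a third, like ball, which already lies in one of the three wells (well_c) and stays there.
- stand: Blue plastic ball stand, fixed: base 70 (x) x 150 (y) x 8 high with three upright tees (tubes of outer diameter 18, rims 24 above the bench) in a row along its y axis at -50, 0 and +50; the balls sit on the end tees, the middle one is empty. Origin: centre of the underside.
- shaker: White bench shaker with aluminium platform, fixed: 100 (x) x 170 (y), platform top 48 above the bench. It carries three dark steel wells in a row along its y axis, 50 apart, the middle one over its centre. Origin: centre of the underside.
- well_a_rim (a point): Centre of the mouth of a round steel well, empty at the start: inner diameter 30, outer 38, 22 deep, rim 76 above the bench. Which of the three positions it has varies.
- well_b_rim (a point): The same for the other well that is empty at the start.
- well_c_rim (a point): The same for the well that already holds a ball.
- control: Grey hold-to-run control box, fixed: 110 (x) x 130 (y) x 45 high; origin on the bench under the plunger's axis (the box reaches from -55 to +75 in its y). At y = +52 stands a 36 (x) x 14 (y) gauge post, top 90 above the bench, banded white on top, green in the middle, red below.
- plunger_top (a point): Centre of the flat top of the yellow mushroom cap (diameter 44, 14 thick) of the spring plunger; 93 above the bench when released, moves straight down with the plunger. A black pointer on the cap reaches towards the gauge post, 9 below the cap top, and moves down along it.
- plunger (a joint): How far the plunger is pushed down, in m: 0 released, 0.030 at its lower stop. The pointer is in the green band from 0.010 to 0.020 (middle 0.015), in the white above and in the red below. The spring pushes back with about 3 N at the start of travel, 7 N in the middle of the green, 10.5 N at the stop, and returns the cap when let go.
- tube_rack: Bystander: blue wire rack of black-capped test tubes, 85 x 160 x 110 high, at the back. Origin: centre of the underside.
- reagent: Bystander: amber reagent bottle with blue cap, diameter 60, 130 high. Origin: centre of the underside.
- beaker: Bystander: glass beaker, diameter 68, 85 high. Origin: centre of the underside.
- bulb: Bystander: red pipette bulb standing on its neck, diameter 52, 90 high. Origin: centre of the underside.
- marker: Bystander: orange marker pen with black cap lying on the bench nearest the robot, 135 long along its y, 14 thick. Origin: underside, mid-length.
- dishes: Bystander: stack of three clear petri dishes, diameter 90, 39 high. Origin: centre of the underside.
Not all that is in view belongs to the job. Several things look just like the stand: the one meant starts farthest to the robot's left.

How it is judged:
By the outcome, as a careful person would: the job done as asked, in the order asked, and still so for the second after the job is handed in, while the arm keeps its last pose, push and grip.
It also fails if it takes over 56 s, if anything falls off the work surface, if the arm or the gripper's body presses on something with over 40 N, if the wrist force passes 120 N, or if a joint passes its speed limit or range.

## Robot

A 6-joint arm with a two-finger parallel gripper is mounted at the origin on the work surface. World frame = base frame: x ahead of the robot, y to its left, z up, the work surface at z = 0. Lengths are in m, angles in rad, forces in N, time in s.
With the tool pointing down it reaches from about 0.3 to 0.875 m from the base axis. Payload 4.2 kg.
Tool frame: the origin (TCP) lies at the very end of the fingers, on their centre line; the grasp point (between the pads) lies 19 mm behind it; z points along the fingers, y is the line along which they close (so a half turn about z gives the same grasp; the last joint's range is limited). The gripper opens to 85 mm and grips with 20 to 120 N. Pads are 22 mm wide; open, the fingers measure 114 mm over their backs; the gripper's body (76 mm by 85 mm) begins 54 mm behind the grasp point. The pads swing forward as they close: fully open they stand 13 mm farther back than shut.
Start: joints at [-1.305, 0.32, 1.565, -0, 1.257, -0.02], TCP at [0.162, -0.552, 0.231] pointing down, gripper open.
Joint ranges: [-3.11, 3.11], [-0.84, 2.01], [0.21, 2.61], [-1.34, 4.49], [0.05, 2.63], [-2.56, 2.56]. Speed limits (rad/s): [2.57, 2.57, 3.14, 3.14, 3.14, 3.14].

## Interface

Orientations are given as a unit quaternion [x, y, z, w].
In Python, from bench import telemetry, grab_frame, camera_params, ctrl gives the robot as it stands.
- The arm moves only by the tool play_rows, never from a script. Its argument "motion" is one flat list of numbers, 6 for each row, row after row: the shift along the world's x, y, z each as a share of 200 mm, from -1 to 1, then the turn, a rotation vector about the world's x, y, z each as a share of 0.12 rad, from -1 to 1. In form: [tx, ty, tz, wx, wy, wz, tx, ty, tz, wx, wy, wz, ...]. A call has 1 to 10 rows; each row shifts and turns the commanded pose from where the row before left it; what a row does not reach is not made up. A row lasts 1/12 s, in which the tool goes at most 41.7 mm and 7.16 degrees, less where a joint would pass 70% of its speed; a pose out of reach is approached as far as the arm can. A call with a number of a shift or a turn outside -1 to 1 is refused whole. A call with a gripper value outside its range is refused whole. "fingers" is the opening, from -1 (shut) to 1 (fully open), set as the call begins (left out, the last holds). The fingers move at their own pace and stop on an object; "grip_force" is the grip in N (left out, the last holds). Time passes only in rows, so rows that do not move let the fingers close. It gives the time, the measured TCP pose, the force, the opening and the grip force at its end, in the units of the state.
- telemetry.state(): the state, without advancing time (a new reading comes with each control period).
- grab_frame(name): name is "scene" or "top" or "wrist"; returns the picture (384x512x3 uint8, blue, green, red); there is no depth.
- camera_params(name): a dict with "fov_y" (degrees; the focal length in pixels is half the picture's height over the tangent of half this angle, whatever the lens; pixels are square), "cx", "cy" (the principal point, pixels), "k1" (the pictures are not rectified: a ray, as slopes to the right and down, at radius r is drawn at 1 + k1 r^2 times it, then the intrinsics apply), "rvec" (rotation vector, rad) and "tvec" (3), from world to camera coordinates, as OpenCV has them. Camera axes: x right, y down, z forward; pixel columns grow to the right and rows downward; lengths in m; the calibration is good to about 2 mm. A picture is of the moment at which its call begins: read the wrist's pose just before it. camera_params takes no time and is no camera call; for the wrist camera it gives the pose at the moment of the call.
- ctrl.job_done(): hands the job in; it is judged then, once.
The state is a dict: "time_s": time; "joints": joint angles; "qvel": joint speeds; "joint_torque": joint torques, N m; "tool_pos": TCP position; "orientation": TCP orientation; "contact_force": force on the tool from outside, world axes, zero at the start; "torque": the same for the moment, N m; "opening": opening from 0.0 (shut) to 1.0 (fully open); "grasp_force": force on a finger pad.
Only numpy, scipy, OpenCV 4.12 (cv2) and the standard library are available. Lean on these libraries where they do the work, as an engineer would, in place of code of your own. Each camera call takes 0.05 s, during which the arm holds its last target. There are 200 camera calls.

## Working session

There is one attempt and no reset: what is moved stays moved. The work goes in short steps, Python scripts to look and compute and a tool call to move; the robot and the scene stay as the last step left them, time stands still between calls to the robot, and variables do not carry over. Pictures are saved under pics/ and viewed, at most 11 in all, crops included, and the job is handed in when it is done.

Besides the shell and the picture viewer there is one more tool, called after "Call:" as a command line: name --argument value ..., lists and objects as JSON in quotes. play_rows: Moves the arm, as the interface text tells. Shift numbers are shares of 200 mm and turn numbers shares of 0.12 rad, none past 1 either way. Its arguments: {"type":"object","properties":{"motion":{"type":"array"},"fingers":{"type":"number"},"grip_force":{"type":"number"}},"required":["motion"]}

```bash
mkdir -p pics
cat > h.py <<'E'
import numpy as np, cv2
from bench import telemetry, grab_frame, camera_params, ctrl
def K(p,h=384):
    f=h/2/np.tan(np.radians(p['fov_y'])/2); return f
def ray(p,u,v):
    f=K(p); d=np.array([(u-p['cx'])/f,(v-p['cy'])/f]); s=d.copy()
    for _ in range(30): s=d/(1+p['k1']*(s@s))
    R=cv2.Rodrigues(np.array(p['rvec'],float))[0]; t=np.array(p['tvec'],float).ravel()
    return -R.T@t, R.T@np.array([s[0],s[1],1.])
def at_z(p,u,v,z):
    o,d=ray(p,u,v); return o+d*(z-o[2])/d[2]
def proj(p,X):
    R=cv2.Rodrigues(np.array(p['rvec'],float))[0]; c=R@np.array(X,float)+np.array(p['tvec'],float).ravel()
    s=c[:2]/c[2]; s=s*(1+p['k1']*(s@s)); return s*K(p)+[p['cx'],p['cy']]
E
python3 - <<'E'
from h import *
for n in ('top','scene'):
    im=grab_frame(n); cv2.imwrite(f'pics/{n}0.png',im)
    cv2.imwrite(f'pics/{n}0b.png',cv2.resize(im,(800,600),interpolation=cv2.INTER_CUBIC))
    p=camera_params(n); print(n,p, ray(p,256,192))
print(telemetry.state())
E
```

```text
top {'fov_y': 54.85290556786402, 'cx': 259.6366494223329, 'cy': 191.32847215413875, 'k1': -0.08334773105237395, 'rvec': array([ 2.11488534, -2.06206897,  0.24698564]), 'tvec': array([-0.08409884,  0.53076331,  0.8784386 ])} (array([ 0.30560549, -0.08098234,  0.98004276]), array([ 0.23878983,  0.02073603, -0.9709013 ]))
scene {'fov_y': 51.92360408651647, 'cx': 250.68520426064362, 'cy': 188.54703418211705, 'k1': -0.037300546224533805, 'rvec': array([ 1.68259187,  1.73343642, -0.78640803]), 'tvec': array([ 0.08923257, -0.27832554,  1.50696338])} (array([ 1.32815878, -0.06594451,  0.76681924]), array([-0.754582  ,  0.00283125, -0.65639648]))
{'time_s': 0.1, 'joints': array([-1.30497159e+00,  3.20210720e-01,  1.56552710e+00,  1.32756804e-05,
        1.25741823e+00, -2.00242205e-02]), 'qvel': array([ 0.00029201, -0.00173738, -0.00244361, -0.00056266,  0.00341111,
        0.00176634]), 'joint_torque': array([ 4.10343873e-04, -4.16407514e+01, -2.34703839e+01, -4.10975122e-05,
        4.87070560e-03,  5.24744195e-06]), 'tool_pos': array([ 0.16201483, -0.55126533,  0.23058787]), 'orientation': array([ 9.89803661e-01,  1.42436305e-01, -8.95641531e-05, -7.76578020e-04]), 'contact_force': array([ 0.53286541, -0.57768235, -0.31799464]), 'torque': array([ 0.02244047, -0.00419439,  0.0224015 ]), 'grasp_force': 0.0, 'opening': 0.9988433258125352}
```

View pics/top0b.png

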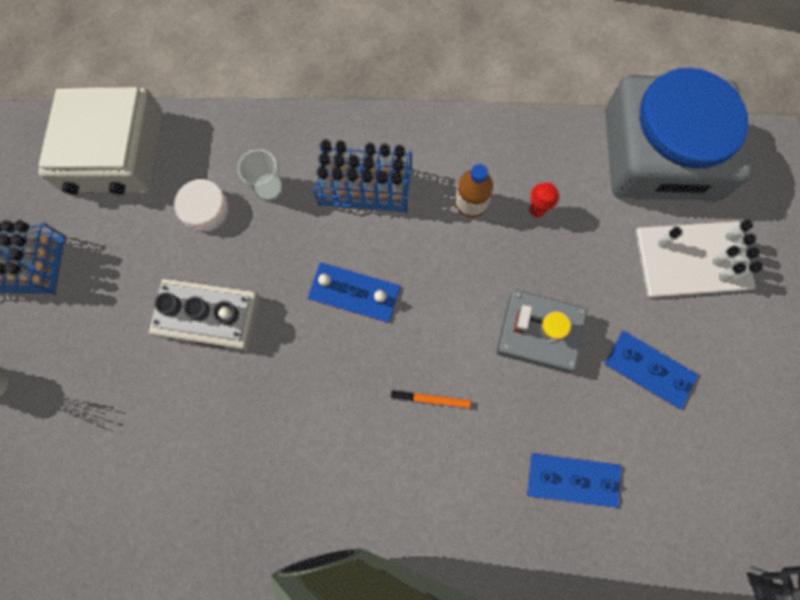

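View pics/scene0b.png

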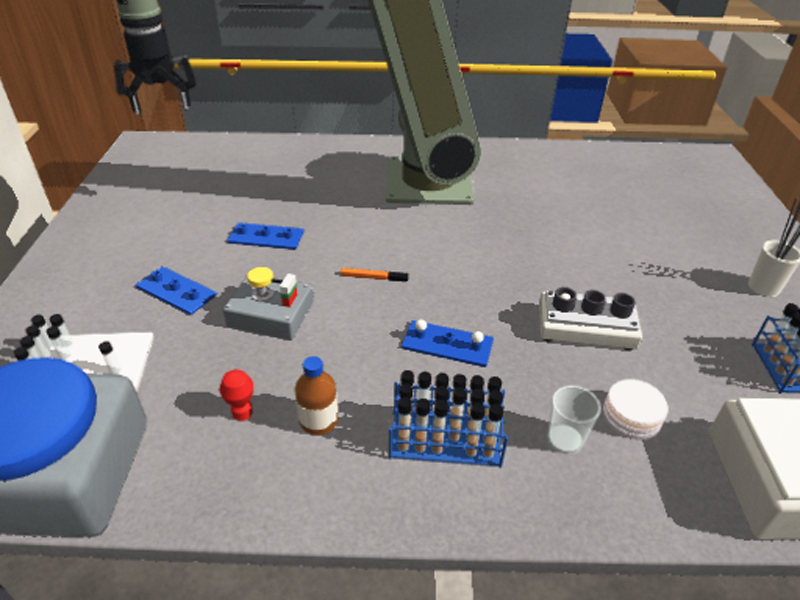

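The top view shows the stand with balls at about (355,291), the shaker at (203,313), with its right well loaded, and the control at (543,331). The scene view agrees. Next I'll enlarge the important parts.

Run:
```python
import cv2,numpy as np
a=cv2.imread('pics/top0.png')
s=lambda x,y,w,h,k:cv2.resize(a[y:y+h,x:x+w],None,fx=k,fy=k,interpolation=cv2.INTER_CUBIC)
c1=s(92,165,80,62,5); c2=s(190,160,80,62,5); c3=s(310,180,80,58,5)
b=cv2.imread('pics/scene0.png'); a=b
c4=s(140,165,80,58,5)
cv2.imwrite('pics/crops.png',np.vstack([np.hstack([c1[:290],c2[:290]]),np.hstack([c3,c4])]))
```

```text
(no output)
```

View pics/crops.png

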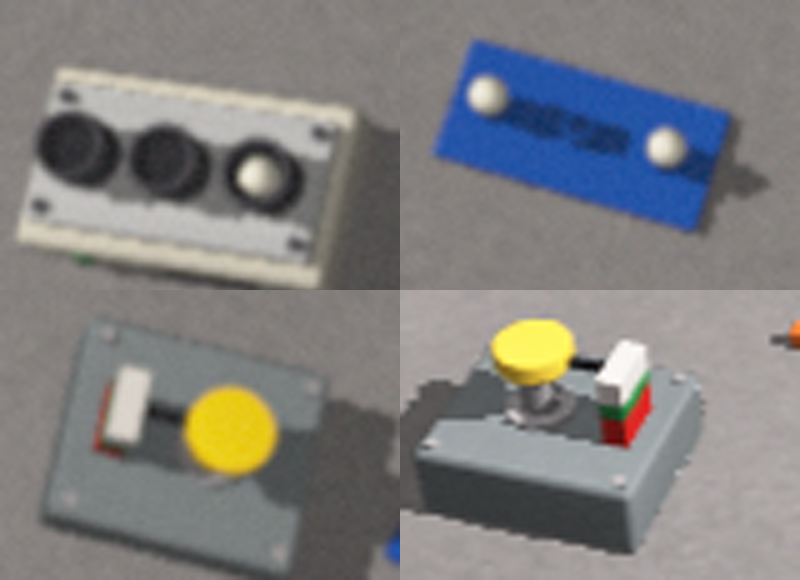

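The crops show these top-camera pixels: wells near (107,195), (126,197) and (145,200, loaded); balls at (207.5,179) and (243,189.2); cap at (356,208). I'll work out positions from these.

Run:
```python
from h import *
p=camera_params('top')
for n,u,v,z in [('w1',107.3,194.6,.076),('w2',125.7,197.2,.076),('w3',144.6,199.7,.076),('b1',207.2,178.9,.032),('b2',242.8,189.1,.032),('cap',355.9,207.6,.093),('st1',204.3,167.8,.008),('st2',255.5,182.3,.008),('st3',248.8,205.8,.008),('post',335.5,207,.09)]:
    print(n,at_z(p,u,v,z).round(4))
w=camera_params('wrist'); R=cv2.Rodrigues(w['rvec'])[0]; print(w, -R.T@w['tvec'],R)
```

```text
w1 [0.5117 0.318  0.076 ]
w2 [0.5062 0.269  0.076 ]
w3 [0.5009 0.2194 0.076 ]
b1 [0.5716 0.0705 0.032 ]
b2 [ 0.5458 -0.0256  0.032 ]
cap [ 0.4904 -0.3083  0.093 ]
st1 [0.6099 0.0843 0.008 ]
st2 [ 0.5718 -0.0581  0.008 ]
st3 [ 0.5061 -0.042   0.008 ]
post [ 0.4913 -0.2585  0.09  ]
{'fov_y': 69.61938664464972, 'cx': 250.10579929899745, 'cy': 191.498562763916, 'k1': 0.0004455142049703571, 'rvec': array([-2.31009156,  1.72782857,  0.26921782]), 'tvec': array([-0.57497266, -0.03801014,  0.38114039])} [ 0.23814963 -0.52995191  0.37382088] [[ 0.28226457 -0.95933503 -0.00173873]
 [-0.91438732 -0.26958703  0.30202428]
 [-0.29021121 -0.08366088 -0.95329865]]
```

Call:
play_rows --motion '[0.1,0.143,0,0,0,0.425,0.1,0.143,0,0,0,0.425,0.1,0.143,0,0,0,0.425,0.1,0.143,0,0,0,0.425,0.1,0.143,0,0,0,0.425,0.1,0.143,0,0,0,0.425,0.1,0.143,0,0,0,0.425,0.1,0.143,0,0,0,0.425,0.1,0.143,0,0,0,0.425,0.1,0.143,0,0,0,0.425]' --fingers 1

```text
time_s: 0.93
tool_pos: [0.3625, -0.264, 0.2311]
orientation: [0.921, 0.389, -0.0, -0.0]
contact_force: [0.4, -0.4, 0.5]
opening: 0.996
grasp_force: 0.0
```

Call:
play_rows --motion '[0.1,0.143,0,0,0,0.425,0.1,0.143,0,0,0,0.425,0.1,0.143,0,0,0,0.425,0.1,0.143,0,0,0,0.425,0.1,0.143,0,0,0,0.425,0.1,0.143,0,0,0,0.425,0.1,0.143,0,0,0,0.425,0.1,0.143,0,0,0,0.425,0.1,0.143,-0.1,0,0,0.425,0,0,0,0,0,0]'

```text
time_s: 1.77
tool_pos: [0.5436, -0.0037, 0.208]
orientation: [0.808, 0.589, -0.0, -0.002]
contact_force: [-0.7, 0.8, -1.2]
opening: 1.0
grasp_force: 0.0
```

```bash
cat >> h.py <<'E'
def wrist(name):
    p=camera_params('wrist'); im=grab_frame('wrist'); cv2.imwrite(f'pics/{name}.png',im)
    cv2.imwrite(f'pics/{name}b.png',cv2.resize(im,(800,600),interpolation=cv2.INTER_CUBIC)); 
    import pickle; pickle.dump(p,open(f'{name}.pkl','wb')); return p,im
def st():
    s=telemetry.state(); R=cv2.Rodrigues
    from scipy.spatial.transform import Rotation as Ro
    M=Ro.from_quat(s['orientation']).as_matrix()
    print(s['time_s'],s['tool_pos'].round(4),'y',M[:,1].round(3),'z',M[:,2].round(3),'F',s['contact_force'].round(2),'op',round(s['opening'],3),'gf',round(s['grasp_force'],1)); return s
def bright(im,guess,rad=16):
    h=cv2.cvtColor(im,cv2.COLOR_BGR2HSV); m=((h[...,1]<70)&(h[...,2]>110)).astype(np.uint8)
    n,l,s,c=cv2.connectedComponentsWithStats(m)
    return sorted([(round(float(np.hypot(*(c[i]-guess))),1),c[i].round(1).tolist(),s[i].tolist()) for i in range(1,n) if s[i][4]>60])[:2]
E
python3 - <<'E'
from h import *
st(); p,im=wrist('w1')
for X in ([.5716,.0705,.032],[.5458,-.0256,.032]): g=proj(p,X); print(g,bright(im,g))
E
```

```text
1.7667 [ 0.5436 -0.0037  0.208 ] y [ 0.952 -0.305 -0.004] z [-0.003  0.003 -1.   ] F [-0.66  0.81 -1.23] op 1.0 gf 0.0
[252.64214762 102.77351517] [(3.2, [255.8, 102.9], [248, 94, 18, 19, 245]), (87.6, [258.9, 190.1], [251, 183, 17, 16, 207])]
[256.31496236 189.1050245 ] [(2.8, [258.9, 190.1], [251, 183, 17, 16, 207]), (71.6, [187.0, 171.0], [0, 0, 396, 345, 87010])]
```

View pics/w1b.png

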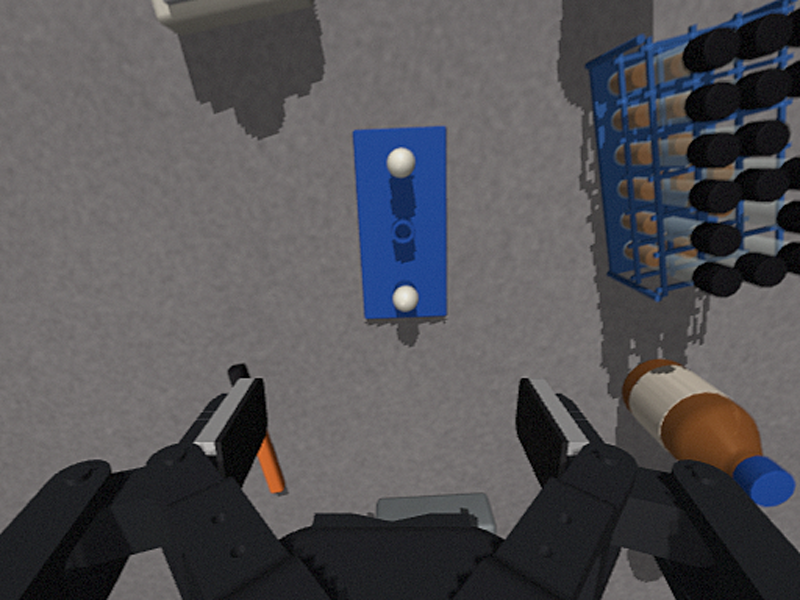

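The wrist view shows the ball nearer the shaker at (401,162) and the other at (405,298) in the enlarged picture, with the stand clear all round.

Run:
```python
from h import *
import pickle
p=pickle.load(open('w1.pkl','rb'))
a=at_z(p,256.2,102.9,.032);b=at_z(p,258.9,190.2,.032);print(a,b,a-b,np.hypot(*(a-b)[:2]))
s=st();print(a-s['tool_pos'],b-s['tool_pos'])
```

```text
[0.57529123 0.06917951 0.032     ] [ 0.54836814 -0.02787372  0.032     ] [0.02692309 0.09705323 0.        ] 0.1007183329535556
1.8167 [ 0.5421 -0.0059  0.2089] y [ 0.952 -0.307 -0.004] z [-0.004  0.    -1.   ] F [ 0.26 -0.59  0.38] op 1.0 gf 0.0
[ 0.03315356  0.07507085 -0.17692022] [ 0.00623047 -0.02198238 -0.17692022]
```

Call:
play_rows --motion '[0.007,-0.024,-0.138,0,0,0,0.007,-0.024,-0.138,0,0,0,0.007,-0.024,-0.138,0,0,0,0.007,-0.024,-0.138,0,0,0,0,0,0,0,0,0,0,0,0,0,0,0,0,0,0,0,0,0]'

```text
time_s: 2.4
tool_pos: [0.5485, -0.028, 0.1025]
orientation: [0.81, 0.587, 0.001, 0.001]
contact_force: [-0.8, 0.0, -0.3]
opening: 0.998
grasp_force: 0.0
```

```bash
cat >> h.py <<'E'
def look(name,X):
    s=st(); p,im=wrist(name); g=proj(p,X); r=bright(im,g); print(g,r)
    x,y,w,h,_=r[0][2]; c=(np.array(r[0][1])+[x+w/2-.5,y+h/2-.5])/2
    P=at_z(p,*c,X[2]); print('P',P,'delta',P-s['tool_pos'],'share',(P-s['tool_pos'])/.2)
E
python3 -c "
from h import *
look('w2',[.547,-.0268,.032])"
```

```text
2.4 [ 0.5485 -0.028   0.1025] y [ 0.95  -0.312  0.002] z [ 0.002 -0.    -1.   ] F [-0.78  0.02 -0.3 ] op 0.998 gf 0.0
[245.4514643 202.3342662] [(2.5, [248.0, 202.4], [237, 191, 24, 24, 441]), (27.0, [228.2, 181.6], [0, 0, 438, 345, 61810])]
P [ 0.54915417 -0.02761398  0.032     ] delta [ 0.00069425  0.00036451 -0.07049098] share [ 0.00347124  0.00182256 -0.35245492]
```

Call:
play_rows --motion '[0.003,0.002,-0.1,0,0,0,0,0,-0.1,0,0,0,0,0,-0.1,0,0,0,0,0,-0.08,0,0,0,0,0,-0.043,0,0,0,0,0,0,0,0,0,0,0,0,0,0,0]'

```text
time_s: 3.03
tool_pos: [0.5492, -0.0271, 0.0175]
orientation: [0.81, 0.587, 0.001, 0.001]
contact_force: [1.1, -0.2, -0.1]
opening: 1.0
grasp_force: 0.0
```

Call:
play_rows --motion '[0,0,0,0,0,0,0,0,0,0,0,0,0,0,0,0,0,0,0,0,0,0,0,0,0,0,0,0,0,0,0,0,0,0,0,0,0,0,0,0,0,0,0,0,0,0,0,0,0,0,0,0,0,0,0,0,0,0,0,0]' --fingers -1 --grip_force 30

```text
time_s: 3.87
tool_pos: [0.5477, -0.0269, 0.0165]
orientation: [0.81, 0.587, -0.0, -0.0]
contact_force: [-3.2, 2.1, 5.6]
opening: 0.206
grasp_force: 29.3
```

```bash
python3 -c "
from h import *
st(); wrist('w3')"
```

```text
3.8667 [ 0.5477 -0.0269  0.0165] y [ 0.95  -0.311 -0.001] z [-0.001  0.    -1.   ] F [-3.15  2.07  5.57] op 0.206 gf 29.3
```

View pics/w3b.png

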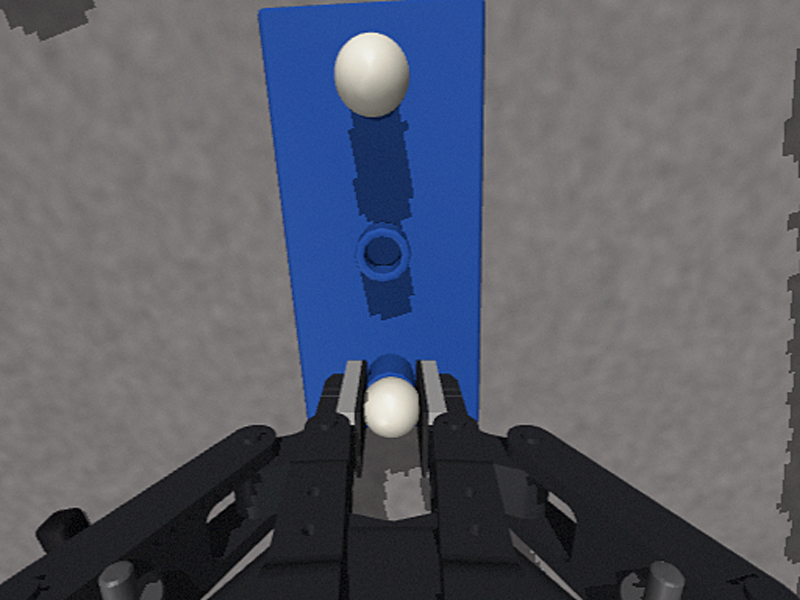

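The ball is between the pads at (390,405), and the other ball still sits at (372,75). I'll lift and look over the wells.

Call:
play_rows --motion '[0,0,0.03,0,0,0,0,0,0.07,0,0,0,0,0,0.12,0,0,0,0,0,0.15,0,0,0,0,0,0.15,0,0,0,0,0,0.12,0,0,0,0,0,0.08,0,0,0]'

```text
time_s: 4.5
tool_pos: [0.5502, -0.0274, 0.1635]
orientation: [0.81, 0.587, 0.002, 0.002]
contact_force: [1.4, -0.2, -0.3]
opening: 0.205
grasp_force: 29.3
```

Call:
play_rows --motion '[-0.02,0.08,0,0,0,0.17,-0.028,0.15,0,0,0,0.22,-0.028,0.15,0,0,0,0.22,-0.028,0.15,0,0,0,0.22,-0.028,0.15,0,0,0,0.22,-0.028,0.15,0,0,0,0.22,-0.028,0.15,0,0,0,0.22,-0.02,0.12,0,0,0,0.22,-0.012,0.08,0,0,0,0,0,0,0,0,0,0]'

```text
time_s: 5.33
tool_pos: [0.5045, 0.2119, 0.1605]
orientation: [0.744, 0.668, 0.001, 0.0]
contact_force: [-0.1, 0.4, -0.0]
opening: 0.206
grasp_force: 29.3
```

```bash
python3 -c "
from h import *
st(); p,im=wrist('w4'); st()
for X in ([.5117,.318,.076],[.5062,.269,.076],[.5009,.2194,.076]): print(proj(p,X)/.64)"
```

```text
5.3333 [0.5045 0.2119 0.1605] y [ 0.994 -0.107  0.002] z [ 0.002  0.002 -1.   ] F [-0.14  0.38 -0.01] op 0.206 gf 29.3
5.3833 [0.5046 0.2102 0.1604] y [ 0.994 -0.108  0.002] z [ 0.002  0.    -1.   ] F [ 0.49 -1.03 -0.39] op 0.204 gf 29.3
[377.65037898  99.84297673]
[378.07687803 203.90597011]
[378.93472819 296.0119523 ]
```

View pics/w4b.png

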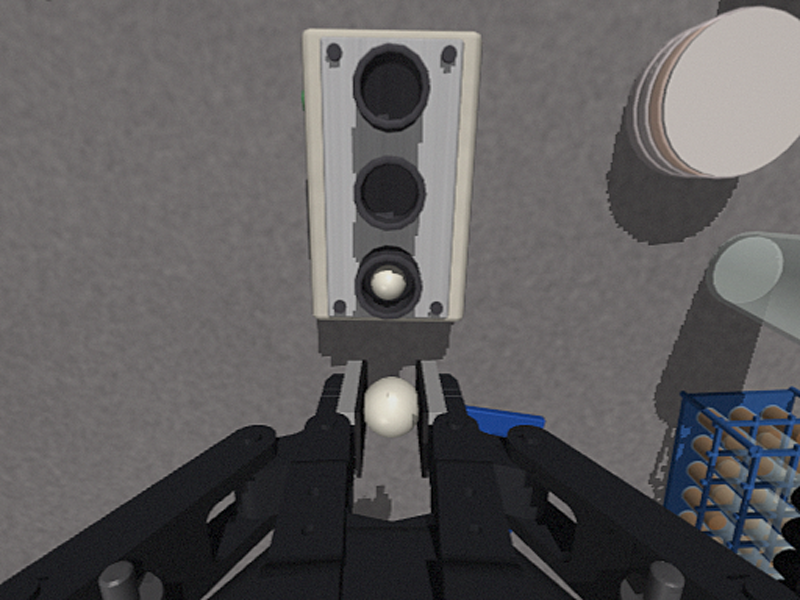

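The wrist view shows the well mouths centred near (391,86), (391,191) and (389,282) enlarged. The last one holds the ball, and the other ball is still in the grip at (390,406).

Run:
```python
from h import *
import pickle
p=pickle.load(open('w4.pkl','rb'))
for u,v,z in [(391,86,.076),(391,191,.076),(389,282,.076),(388,284,.064),(391,406,.172)]:
    c=(np.array([u,v])+.5)*.64-.5; print(at_z(p,*c,z).round(4))
for x in [[.52,.324,.076],[.509,.2725,.076]]: print([ (proj(p,np.array(x)+[.015*np.cos(a),.015*np.sin(a),0])/.64).round() for a in (0,1.57,3.14,4.71)])
t=camera_params('top')
for x in [[.517,.324,.076],[.5115,.2745,.076]]:print(proj(t,x))
```

```text
[0.5186 0.3235 0.076 ]
[0.5134 0.2749 0.076 ]
[0.5072 0.2269 0.076 ]
[0.5061 0.2226 0.064 ]
[0.5061 0.2083 0.172 ]
[array([425.,  81.]), array([390.,  49.]), array([362.,  88.]), array([397., 118.])]
[array([412., 193.]), array([379., 166.]), array([354., 200.]), array([386., 226.])]
[105.30184706 192.53213766]
[123.83700328 195.10108317]
```

Call:
play_rows --motion '[0.012,0.1,-0.03,0,0,0,0.012,0.13,-0.07,0,0,0,0.012,0.13,-0.07,0,0,0,0.012,0.12,-0.07,0,0,0,0.012,0.085,-0.06,0,0,0,0,0,0,0,0,0,0,0,0,0,0,0,0,0,0,0,0,0]'

```text
time_s: 6.05
tool_pos: [0.5168, 0.3207, 0.1007]
orientation: [0.745, 0.667, 0.0, 0.0]
contact_force: [-0.6, 0.7, 1.0]
opening: 0.204
grasp_force: 29.3
```

```bash
python3 -c "
from h import *
s=st(); p,im=wrist('w5')
c=im[120:345,170:330]; cv2.imwrite('pics/w5c.png',cv2.resize(c,None,fx=2.6,fy=2.6,interpolation=cv2.INTER_CUBIC))
print(bright(im,np.array([250,260])))"
```

```text
6.05 [0.5168 0.3207 0.1007] y [ 0.994 -0.111  0.001] z [ 0.001 -0.001 -1.   ] F [-0.64  0.71  1.01] op 0.204 gf 29.3
[(0.4, [249.6, 260.0], [233, 241, 34, 39, 1055]), (55.7, [271.0, 311.5], [266, 300, 10, 24, 118])]
```

View pics/w5c.png

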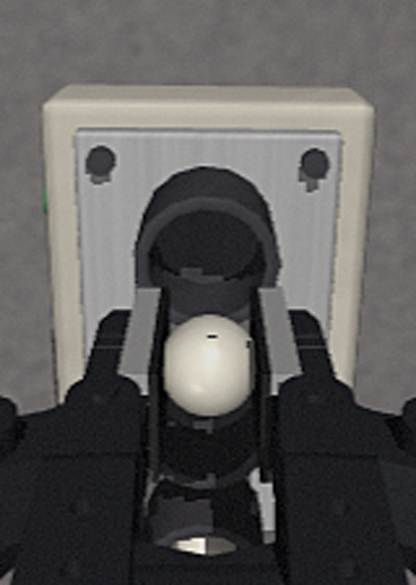

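The crop shows the well mouth centred at x=208, with its far inner edge at y=210. The held ball is at (210,366), so the two are aligned sideways.

Run:
```python
from h import *
import pickle
p=pickle.load(open('w5.pkl','rb'))
e=at_z(p,249.7,200.5,.076); print('rim far edge',e,'centre',e-np.array([.111,.994,0])*.015)
print('ball',at_z(p,249.6,260.2,.1007+.0152), at_z(p,249.6,260.2,.1007+.013))
c=e-np.array([.111,.994,0])*.015
print([proj(p,c+.015*np.array([.994,-.111,0])*s) for s in (1,-1)])
```

```text
rim far edge [0.52054426 0.33833252 0.076     ] centre [0.51887926 0.32342252 0.076     ]
ball [0.51836319 0.31915228 0.1159    ] [0.5182102  0.31780857 0.1137    ]
[array([272.40798474, 221.90129926]), array([227.01267844, 221.9191923 ])]
```

Call:
play_rows --motion '[0,0.0175,-0.03,0,0,0,0,0,-0.05,0,0,0,0,0,-0.035,0,0,0,0,0,0,0,0,0,0,0,0,0,0,0,0,0,0,0,0,0,0,0,0,0,0,0]'

```text
time_s: 6.68
tool_pos: [0.5161, 0.3252, 0.0769]
orientation: [0.745, 0.667, -0.0, -0.0]
contact_force: [-1.0, 0.7, -0.5]
opening: 0.209
grasp_force: 29.4
```

Call:
play_rows --motion '[0,0,0,0,0,0,0,0,0,0,0,0,0,0,0,0,0,0,0,0,0,0,0,0,0,0,0,0,0,0,0,0,0,0,0,0,0,0,0.1,0,0,0,0,0,0.15,0,0,0,0,0,0.15,0,0,0,0,0,0.05,0,0,0]' --fingers 0

```text
time_s: 7.52
tool_pos: [0.5182, 0.3266, 0.1719]
orientation: [0.745, 0.667, 0.004, 0.001]
contact_force: [1.0, 0.4, 0.7]
opening: 0.504
grasp_force: 0.0
```

Call:
play_rows --motion '[0.01,-0.12,0,0,0,0,0.02,-0.18,0,0,0,0,0.03,-0.2,0,0,0,-0.3,0.03,-0.2,0,0,0,-0.4,0.03,-0.2,0,0,0,-0.4,0.05,-0.19,0,0,0,-0.3,0.05,-0.1,0,0,0,0,0.05,-0.05,0,0,0,0,0,0,0,0,0,0,0,0,0,0,0,0]' --fingers 1

```text
time_s: 8.35
tool_pos: [0.5706, 0.0777, 0.1669]
orientation: [0.799, 0.602, -0.0, -0.0]
contact_force: [0.6, 0.2, 0.3]
opening: 1.002
grasp_force: 0.0
```

```bash
python3 -c "
from h import *
look('w6',[.5755,.069,.032])
p=camera_params('top');im=grab_frame('top');h=bright(im,np.array([105,192]));print(h)
s=camera_params('scene');im2=grab_frame('scene')
k=lambda a,x,y,w,hh:cv2.resize(a[y:y+hh,x:x+w],(390,300),interpolation=cv2.INTER_CUBIC)
cv2.imwrite('pics/chk1.png',np.hstack([k(im,92,165,78,60),k(im2,335,175,85,65)]))
"
```

```text
8.35 [0.5706 0.0777 0.1669] y [ 0.961 -0.276 -0.001] z [-0.001  0.001 -1.   ] F [0.56 0.24 0.32] op 1.002 gf 0.0
[255.17744247 188.38519538] [(0.2, [255.0, 188.3], [246, 180, 19, 18, 267]), (73.4, [186.6, 162.3], [0, 0, 384, 345, 94000])]
P [0.57531603 0.06903577 0.032     ] delta [ 0.00475807 -0.00867398 -0.13490182] share [ 0.02379036 -0.04336988 -0.67450909]
[(143.0, [247.7, 182.8], [0, 0, 512, 384, 140453]), (166.6, [245.3, 102.2], [239, 98, 14, 11, 62])]
```

View pics/chk1.png

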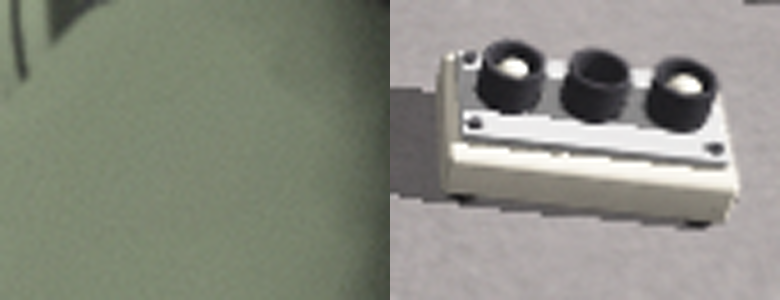

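In the scene half of the picture, balls sit in the left well (512,70) and the right well (682,85), and the middle well is empty. The first ball is placed. Now the second one.

Call:
play_rows --motion '[0.022,-0.043,-0.06,0,0,0,0,0,-0.15,0,0,0,0,0,-0.15,0,0,0,0,0,-0.15,0,0,0,0,0,-0.12,0,0,0,0,0,-0.08,0,0,0,0,0,-0.037,0,0,0,0,0,0,0,0,0,0,0,0,0,0,0]'

```text
time_s: 9.25
tool_pos: [0.5749, 0.069, 0.0179]
orientation: [0.798, 0.602, 0.0, 0.0]
contact_force: [-0.4, -0.2, 0.1]
opening: 0.997
grasp_force: 0.0
```

Call:
play_rows --motion '[0,0,0,0,0,0,0,0,0,0,0,0,0,0,0,0,0,0,0,0,0,0,0,0,0,0,0,0,0,0,0,0,0,0,0,0,0,0,0,0,0,0,0,0,0,0,0,0,0,0,0,0,0,0,0,0,0,0,0,0]' --fingers -1

```text
time_s: 10.08
tool_pos: [0.574, 0.069, 0.0182]
orientation: [0.799, 0.602, -0.0, -0.0]
contact_force: [-3.7, 1.8, 5.9]
opening: 0.207
grasp_force: 29.2
```

Call:
play_rows --motion '[0,0,0.03,0,0,0,0,0,0.07,0,0,0,0,0,0.12,0,0,0,0,0,0.15,0,0,0,0,0,0.15,0,0,0,0,0,0.12,0,0,0,0,0,0.08,0,0,0,0,0,0,0,0,0]'

```text
time_s: 10.75
tool_pos: [0.5776, 0.0689, 0.1663]
orientation: [0.798, 0.602, 0.004, 0.003]
contact_force: [0.5, 0.4, 0.6]
opening: 0.209
grasp_force: 29.3
```

Call:
play_rows --motion '[-0.03,0.08,0,0,0,0.2,-0.05,0.15,0,0,0,0.24,-0.05,0.16,0,0,0,0.24,-0.05,0.16,0,0,0,0.24,-0.05,0.16,0,0,0,0.24,-0.05,0.16,0,0,0,0.25,-0.04,0.1,0,0,0,0,0,0.06,0,0,0,0,0,0,0,0,0,0,0,0,0,0,0,0]'

```text
time_s: 11.58
tool_pos: [0.511, 0.2744, 0.1612]
orientation: [0.744, 0.668, -0.001, 0.0]
contact_force: [0.6, 0.3, -0.1]
opening: 0.208
grasp_force: 29.3
```

Call:
play_rows --motion '[0,0,-0.1,0,0,0,0,0,-0.12,0,0,0,0,0,-0.08,0,0,0,0,0,-0.025,0,0,0,0,0,0,0,0,0,0,0,0,0,0,0,0,0,0,0,0,0]'

```text
time_s: 12.17
tool_pos: [0.5119, 0.2746, 0.0981]
orientation: [0.745, 0.667, 0.001, 0.0]
contact_force: [-0.2, 0.3, 0.2]
opening: 0.21
grasp_force: 29.3
```

```bash
python3 -c "
from h import *
s=st(); p,im=wrist('w7')
c=im[120:345,170:330]; cv2.imwrite('pics/w7c.png',cv2.resize(c,None,fx=2.6,fy=2.6,interpolation=cv2.INTER_CUBIC))
print(bright(im,np.array([250,260])))"
```

```text
12.1667 [0.5119 0.2746 0.0981] y [ 0.994 -0.11   0.002] z [ 0.002  0.001 -1.   ] F [-0.17  0.34  0.22] op 0.21 gf 29.3
[(2.7, [249.9, 257.3], [233, 239, 34, 38, 1043]), (28.6, [223.4, 249.5], [216, 231, 16, 41, 342])]
```

View pics/w7c.png

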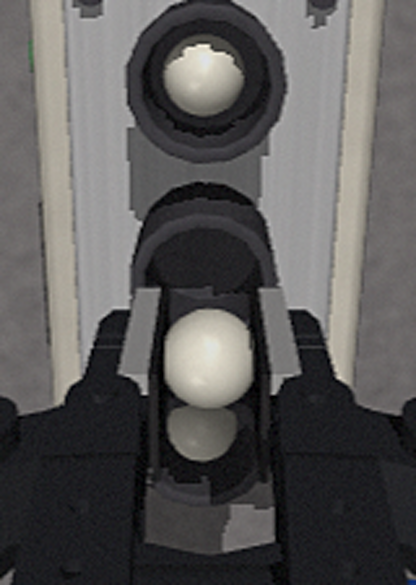

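The first ball sits in the far well at (204,78). The middle well's mouth is centred at x≈204 with its far inner edge at y≈228, and the held ball is at (210,357).

Run:
```python
from h import *
import pickle
p=pickle.load(open('w7.pkl','rb'))
e=at_z(p,248.2,207.4,.076); print('centre',e-np.array([.111,.994,0])*.015)
print('ball',at_z(p,249.9,257.5,.0981+.0145))
```

```text
centre [0.51253812 0.27375959 0.076     ]
ball [0.51363664 0.27423159 0.1126    ]
```

Call:
play_rows --motion '[-0.005,0.002,-0.03,0,0,0,0,0,-0.045,0,0,0,0,0,-0.03,0,0,0,0,0,0,0,0,0,0,0,0,0,0,0,0,0,0,0,0,0,0,0,0,0,0,0]'

```text
time_s: 12.8
tool_pos: [0.5095, 0.2752, 0.0763]
orientation: [0.745, 0.667, -0.0, 0.0]
contact_force: [-1.7, -1.2, 6.8]
opening: 0.207
grasp_force: 32.6
```

Call:
play_rows --motion '[0,0,0,0,0,0,0,0,0,0,0,0,0,0,0,0,0,0,0,0,0,0,0,0,0,0,0,0,0,0,0,0,0,0,0,0,0,0,0.1,0,0,0,0,0,0.15,0,0,0,0,0,0.15,0,0,0,0,0,0.15,0,0,0]' --fingers 0

```text
time_s: 13.63
tool_pos: [0.5094, 0.275, 0.1869]
orientation: [0.745, 0.667, -0.0, -0.0]
contact_force: [0.2, 0.7, -0.2]
opening: 0.498
grasp_force: 0.0
```

Call:
play_rows --motion '[0,-0.1,0.05,0,0,0,0,-0.18,0.05,0,0,0,0,-0.2,0,0,0,0,0,-0.2,0,0,0,0,0,-0.2,0,0,0,0,0,-0.2,0,0,0,0,0,-0.2,0,0,0,0,0,-0.2,0,0,0,0,0,-0.2,0,0,0,0,0,-0.2,0,0,0,0]' --fingers -1

```text
time_s: 14.47
tool_pos: [0.5093, -0.1027, 0.2061]
orientation: [0.745, 0.667, 0.0, 0.0]
contact_force: [0.2, -0.2, 0.2]
opening: -0.002
grasp_force: 0.0
```

Call:
play_rows --motion '[-0.01,-0.2,0,0,0,0,-0.01,-0.2,0,0,0,0,-0.02,-0.2,0,0,0,0,-0.02,-0.15,0,0,0,0,-0.02,-0.1,0,0,0,0,0,0,0,0,0,0,0,0,0,0,0,0,0,0,0,0,0,0]'

```text
time_s: 15.13
tool_pos: [0.4936, -0.2701, 0.2058]
orientation: [0.745, 0.667, 0.0, -0.0]
contact_force: [-0.4, 1.2, 0.2]
opening: -0.002
grasp_force: 0.0
```

```bash
python3 -c "
from h import *
s=st(); p,im=wrist('w8')
print(proj(p,[.4904,-.3083,.093]))
h=cv2.cvtColor(im,cv2.COLOR_BGR2HSV); m=((h[...,0]>20)&(h[...,0]<35)&(h[...,1]>150)&(h[...,2]>90)).astype(np.uint8)
n,l,ss,c=cv2.connectedComponentsWithStats(m); i=1+ss[1:,4].argmax(); print(ss[i],c[i],at_z(p,*c[i],.093))
im2=grab_frame('scene');t=grab_frame('top')
k=lambda a,x,y,w,hh:cv2.resize(a[y:y+hh,x:x+w],(390,300),interpolation=cv2.INTER_CUBIC)
cv2.imwrite('pics/chk2.png',np.vstack([np.hstack([k(im,150,90,195,150),k(im2,335,175,85,65)]),np.hstack([k(t,92,165,78,60),k(im2,140,165,78,60)])]))
"
```

```text
15.1333 [ 0.4936 -0.2701  0.2058] y [ 0.994 -0.109 -0.   ] z [-0.     0.001 -1.   ] F [-0.41  1.2   0.18] op -0.002 gf 0.0
[249.13320147 224.09744938]
[ 232  203   42   37 1050] [253.31238095 219.60666667] [ 0.49511572 -0.30387193  0.093     ]
```

View pics/chk2.png

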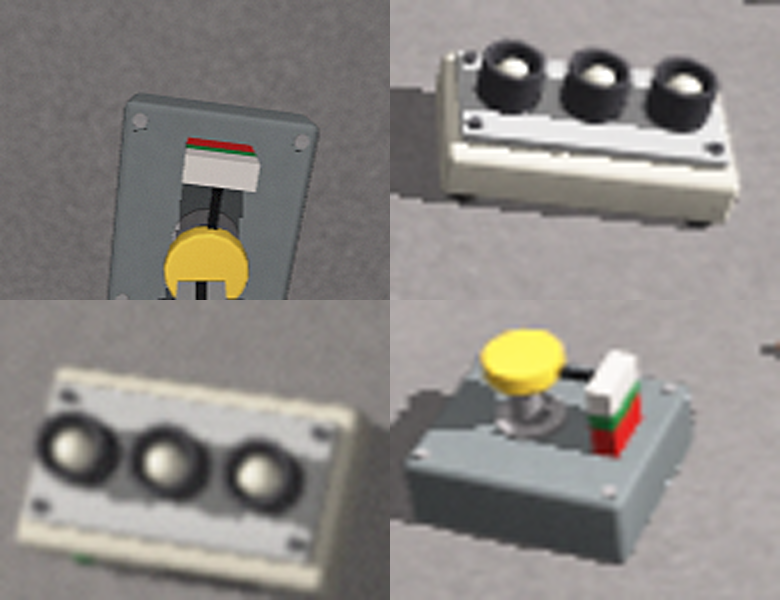

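All three wells now hold a ball. The cap's centre in the wrist crop is near (206,270), and the plunger is released. I'll bring the shut fingers down above the cap.

Call:
play_rows --motion '[0,-0.09,0,0,0,0,0,-0.1,-0.05,0,0,0,0,0,-0.12,0,0,0,0,0,-0.15,0,0,0,0,0,-0.12,0,0,0,0,0,-0.06,0,0,0,0,0,-0.03,0,0,0,0,0,0,0,0,0,0,0,0,0,0,0,0,0,0,0,0,0]'

```text
time_s: 16.12
tool_pos: [0.4947, -0.309, 0.1013]
orientation: [0.745, 0.668, 0.0, 0.001]
contact_force: [1.2, 0.9, 0.5]
opening: 0.001
grasp_force: 0.0
```

Call:
play_rows --motion '[0,0,-0.02,0,0,0,0,0,-0.02,0,0,0,0,0,-0.02,0,0,0,0,0,-0.01,0,0,0,0,0,0,0,0,0,0,0,0,0,0,0]'

```text
time_s: 16.62
tool_pos: [0.4944, -0.3092, 0.0865]
orientation: [0.745, 0.667, 0.0, 0.001]
contact_force: [1.4, -0.2, 4.9]
opening: 0.001
grasp_force: 2.2
```

Call:
play_rows --motion '[0,0,-0.015,0,0,0,0,0,-0.015,0,0,0,0,0,-0.0125,0,0,0,0,0,0,0,0,0,0,0,0,0,0,0,0,0,0,0,0,0,0,0,0,0,0,0,0,0,0,0,0,0]'

```text
time_s: 17.28
tool_pos: [0.4944, -0.3091, 0.0783]
orientation: [0.745, 0.667, 0.0, 0.001]
contact_force: [1.2, -0.2, 6.5]
opening: 0.002
grasp_force: 3.2
```

```bash
python3 -c "
from h import *
st()
im2=grab_frame('scene')
k=lambda a,x,y,w,hh:cv2.resize(a[y:y+hh,x:x+w],(390,300),interpolation=cv2.INTER_CUBIC)
cv2.imwrite('pics/chk3.png',np.hstack([k(im2,335,175,85,65),k(im2,140,165,78,60)]));st()
"
```

```text
17.2833 [ 0.4944 -0.3091  0.0783] y [ 0.994 -0.109  0.002] z [ 0.002 -0.001 -1.   ] F [ 1.2  -0.18  6.47] op 0.002 gf 3.2
17.3333 [ 0.4944 -0.3091  0.0783] y [ 0.994 -0.109  0.002] z [ 0.002 -0.001 -1.   ] F [ 1.65 -0.35  6.51] op 0.001 gf 3.2
```

View pics/chk3.png

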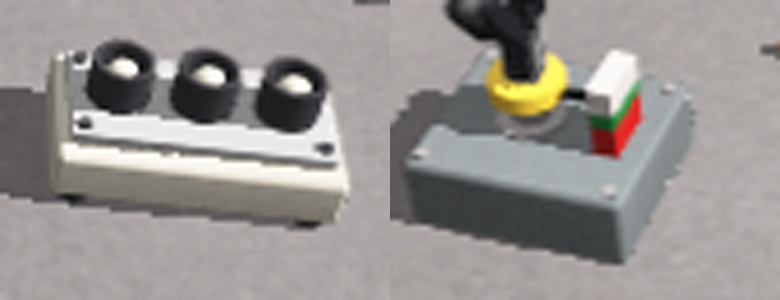

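The picture shows the cap pressed, with the pointer at about (575,95), level with the green band. All three wells hold balls. Depth is about 14.7 mm at 6.5 N, which fits the middle of the green band.

```bash
python3 -c "
from h import *
print(ctrl.job_done())"
```

```text
the job is handed in; nothing more can be done
None
```

Both loose balls are in the two empty wells, the already loaded ball is still in its well, and I handed the job in with the plunger held about 14.7 mm down, mid-green.

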